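Lock the lens holder up into the press head

TASK

Pick up the lens holder by its orange handle, raise its lugged neck up into the open mouth under the press head with the handle at the red mark, then swing the handle clockwise (seen from above) until it comes to its stop and the holder is locked fully home. The lock must be felt, so do not force it past the stop. Let go so that it hangs locked in the head, and leave the carton, the bottle and the trial frame where they are.

Things in the scene. Friction and masses are not known exactly. Their poses are not given: they have to be found in the camera images.
- holder_grip (a point): Centre of the holder's orange handle grip (16 mm wide, 24 high, 90 long), where to pinch it: 115 mm from the cup's axis, 30 mm above the cup's underside. z up; the handle points outward along -x, so the cup's axis is 115 mm along +x from here. The grip runs from 60 to 150 mm from the axis.
- holder: Loose lens holder, about 200 g: dark steel cup 64 mm across and 40 high standing on the desk, aluminium neck on top, level handle bar out to the side along -x. Origin: centre of the cup's underside, z up.
- holder_top (a point): Centre of the top of the neck, on the cup's axis, 60 mm above the cup's underside; axes as holder_grip. Neck 52 mm across, 20 high, tapering to 44 at the top. Three brass lugs, 10 mm wide, 6 high, reach 34 mm from the axis, undersides 10 mm below this point; one lies along the handle (-x), the others 120 degrees either side.
- press: Bench press, fixed. Origin on the desk under the mouth's axis, z up. Drum-shaped white and aluminium head, 92 mm across, from 150 to 222 mm above the desk, held by a beam from a column 200 mm away on its +y side; base plate 14 mm thick below. Turning the holder in it takes under about 4 N at the handle; 10 N there means the stop, 20 N is too much.
- press_mouth (a point): Centre of the open mouth facing down under the head, on the bore's axis, 150 mm above the desk; axes as press. Bore 78 mm inside; three inward ledges leave a 56 mm hole with three gaps for the lugs. Neck top meets the seal 14.5 mm above here; the cup's shoulder hits the ledges at 20 mm. Locked home, the neck top is 18 mm above here.
- press_mark (a point): Red mark on the head's side and top, 46 mm from the axis, 245 degrees counter-clockwise from the press's +x seen from above. Lugs enter with the handle pointing along it, within about 8 degrees. The ledge ring inside sits turned by up to 20 degrees either way, unseen, so the lock's place must be felt.
- seal (a joint): Spring seal plate in the head, m: 0 free, about 0.0035 when the holder is locked. Resists with 4 N at first, then 4 N per mm. Turning the handle clockwise from the mark: free for 9 to 49 degrees, then ramps lift the holder 3.5 mm over 26 degrees, an 8 degree flat, a hard stop at 43 to 83 degrees. Friction keeps it locked.
- carton: Bystander: plain white carton, 80 x 120 x 80 mm; origin at the centre of its underside.
- spray: Bystander: clear lens-cleaner bottle with blue cap, 48 mm diameter, 130 mm high; origin at the centre of its underside.
- trial_frame: Bystander: metal trial frame (spectacles) lying on the desk, about 130 mm wide, 130 mm long, 16 mm high; origin at its bridge.
Things that resemble listed ones, but are neither listed nor needed, are in the scene too. Leave any turquoise look-alike of the holder alone.

How it is judged:
By the outcome, as a careful person would: the job done as asked, in the order asked, and still so for the second after the job is handed in, with the robot touching nothing.
It also fails if it takes over 70 s, if anything falls off the work surface, if the arm or the gripper's body presses on something with over 40 N, if the wrist force passes 120 N, or if a joint passes its speed limit or range.

ROBOT

A 6-joint arm with a two-finger parallel gripper is mounted at the origin on the work surface. World frame = base frame: x ahead of the robot, y to its left, z up, the work surface at z = 0. Lengths are in m, angles in rad, forces in N, time in s.
With the tool pointing down it reaches from about 0.25 to 0.725 m from the base axis. Payload 4 kg.
Tool frame: the origin (TCP) lies midway between the tips of the shut fingers; the grasp point (between the pads) lies bot.pinch_z behind it (bot.pinch_z is the distance from the TCP to the grasp point, in m); z points along the fingers, y is the direction in which the jaws open and shut (so a half turn about z gives the same grasp; the last joint's range is limited). The gripper opens to 85 mm and grips with 20 to 120 N. Pads are 22 mm wide; open, the fingers measure 114 mm over their backs; the gripper's body (76 mm by 85 mm) begins 54 mm behind the grasp point. The pads swing forward as they close: fully open they stand 13 mm farther back than shut.
Start: joints at [-1.218, 0.241, 0.005, 1.335, 0, 1.571], TCP at [0.173, -0.469, 0.231] pointing down, gripper open.
Joint ranges: [-2.72, 2.72], [-1.05, 1.87], [-1.09, 1.28], [-1.99, 2.15], [-1.42, 1.44], [-3.14, 3.14]. Speed limits (rad/s): [2.79, 2.79, 3.14, 3.14, 3.14, 3.14].

INTERFACE

Orientations are given as a unit quaternion [x, y, z, w].
In Python, from workcell import bot gives the robot as it stands. The module is installed in compiled form; this text tells all that it offers.
- The arm moves only by the tool move_arm, never from a script. Its argument "series" is a list that holds one entry, the list of rows, each a list of 7 numbers: the shift along the world's x, y, z in cm, then the turn, a rotation vector about the world's x, y, z in degrees, then the opening, from 0 (shut) to 1 (fully open). A call has exactly 5 rows; each row shifts and turns the pose as measured when the row begins; what a row does not reach is not made up. A row lasts 1/10 s, in which the tool goes at most 50 mm and 8.59 degrees, less where a joint would pass 70% of its speed; a pose out of reach is approached as far as the arm can. A call with a gripper value outside its range is refused whole. The fingers move at their own pace and stop on an object; the grip force is fixed at half the most. Time passes only in rows, so rows that do not move let the fingers close, or fill a call up. It gives the time, the measured TCP pose, the force and the opening at its end, in the units of the state.
- bot.get_obs(): the state, without advancing time (a new reading comes with each control period).
- bot.camera(name): name is "scene" or "top" or "wrist"; returns (picture, depth): 480x640x3 uint8, red, green, blue; 480x640 float32, m along the optical axis (not along the pixel's ray), 0 where there is no reading.
- bot.camera_info(name): a dict with "vfov" (degrees; the focal length in pixels is half the picture's height over the tangent of half this angle, whatever the lens; pixels are square), "cx", "cy" (the principal point, pixels), "k1" (the pictures are not rectified: a ray, as slopes to the right and down, at radius r is drawn at 1 + k1 r^2 times it, then the intrinsics apply), "cam_to_world" (4x4, takes a point from camera to world coordinates); the wrist camera has in their place "tool_from_camera" (4x4, takes a point from camera to tool coordinates, whose origin is the TCP and whose axes are the flange's). Camera axes: x right, y down, z forward; pixel columns grow to the right and rows downward; lengths in m; the calibration is good to about 2 mm. A picture is of the moment at which its call begins: read the wrist's pose just before it. camera_info takes no time and is no camera call.
- bot.job_done(): hands the job in, once; it reports no verdict.
Trained networks look in the newest picture that a camera, given by its name, has taken for a name from the list of things; names that differ only in an ending like _2 or _b are one class to them, and where a whole thing is asked for, a point or a joint stands for the part that bears it (a point fixed in the world has none). Each returns a list of dicts, best first, with "confidence" (0 to 1); they miss things now and then, are a little off and sometimes report something else, mostly with a low value. They report only what shows in the picture. A call takes as long as a camera call. They do not tell look-alikes from the thing itself.
- bot.find_in(camera, target): "at" ([x, y, z] in m, in world coordinates, good to about 4 mm: the middle of the surface that is visible of it).
The state is a dict: "clock": time; "joint_pos": joint angles; "joint_vel": joint speeds; "tau": joint torques, N m; "eef_pos": TCP position; "tool_rot": TCP orientation; "ft_force": force on the tool from outside, world axes, zero at the start; "ft_torque": the same for the moment, N m; "grip_width": finger opening in m.
Only numpy, scipy, OpenCV 4.12 (cv2) and the standard library are available. Lean on these libraries where they do the work, as an engineer would, in place of code of your own. Each camera call takes 0.05 s, during which the arm holds its last target.

## Working session

There is one attempt and no reset: what is moved stays moved. The work goes in short steps, Python scripts to look and compute and a tool call to move; the robot and the scene stay as the last step left them, time stands still between calls to the robot, and variables do not carry over. Pictures are saved under pics/ and viewed, and the job is handed in when it is done.

Besides the shell and the picture viewer there is one more tool, called after "Request:" by a JSON object that holds its "op" and its "data". move_arm: Moves the arm, as the interface text tells. Its arguments: {"type":"object","properties":{"series":{"type":"array","items":{"type":"array","items":{"type":"array","items":{"type":"number"}}}}},"required":["series"]}

```bash
mkdir -p pics; cat > h.py <<'E'
import numpy as np, cv2
from workcell import bot
from scipy.spatial.transform import Rotation as R
def snap(n,fn):
    o=bot.get_obs(); p,d=bot.camera(n); cv2.imwrite('pics/'+fn+'.png',p[:,:,::-1]); np.savez('pics/'+fn+'.npz',p=p,d=d,pos=o['eef_pos'],q=o['tool_rot']); return p,d
def c2w(n,pos=None,q=None):
    i=bot.camera_info(n)
    if n!='wrist': return np.array(i['cam_to_world'])
    T=np.eye(4);T[:3,:3]=R.from_quat(q).as_matrix();T[:3,3]=pos
    return T@np.array(i['tool_from_camera'])
def K(n):
    i=bot.camera_info(n); f=240/np.tan(np.radians(i['vfov'])/2); return f,i['cx'],i['cy'],i['k1']
def cloud(n,fn):
    z=np.load('pics/'+fn+'.npz'); d=z['d']; f,cx,cy,k1=K(n)
    Km=np.array([[f,0,cx],[0,f,cy],[0,0,1]])
    v,u=np.mgrid[0:480,0:640]
    xd=np.stack([(u-cx)/f,(v-cy)/f],-1); x=xd.copy()
    for _ in range(15): x=xd/(1+k1*(x**2).sum(-1,keepdims=True))
    P=np.dstack([x*d[...,None],d]); T=c2w(n,z['pos'],z['q'])
    W=P@T[:3,:3].T+T[:3,3]; W[d<=0]=np.nan
    return W,z['p']
def proj(n,pts,pos=None,q=None):
    f,cx,cy,k1=K(n);T=np.linalg.inv(c2w(n,pos,q)); p=np.atleast_2d(pts)@T[:3,:3].T+T[:3,3]
    x=p[:,:2]/p[:,2:]; x=x*(1+k1*(x**2).sum(1,keepdims=True)); return x*f+[cx,cy]
E
python3 - <<'E'
from h import *
for n in ['scene','top']:
    snap(n,n+'0'); print(n,K(n),c2w(n).round(3).tolist())
    for t in ['holder','holder_grip','holder_top','press','press_mouth','press_mark','carton','spray','trial_frame']:
        try:
            for r in bot.find_in(n,t)[:3]:
                print(t,np.round(r['at'],3),round(r['confidence'],2),proj(n,r['at']).round(0))
        except Exception as e: print(t,e)
o=bot.get_obs(); print(o['clock'],o['eef_pos'],o['tool_rot'],o['ft_force'],bot.pinch_z)
E
```

```text
scene (np.float64(510.9328974211208), 319.96794612358116, 234.826269472031, -0.10105355377746411) [[0.362, 0.502, -0.785, 1.233], [0.932, -0.201, 0.301, -0.42], [-0.007, -0.841, -0.541, 0.59], [0.0, 0.0, 0.0, 1.0]]
holder [ 0.314 -0.15   0.043] 0.94 [[284. 209.]]
holder [ 0.638 -0.221  0.043] 0.72 [[304. 310.]]
holder [ 0.587 -0.418  0.045] 0.68 [[176. 319.]]
holder_grip [ 0.587 -0.421  0.038] 0.82 [[175. 323.]]
holder_grip [ 0.312 -0.147  0.039] 0.8 [[285. 210.]]
holder_grip [ 0.635 -0.219  0.045] 0.76 [[304. 308.]]
holder_top [ 0.318 -0.149  0.043] 0.9 [[285. 210.]]
holder_top [ 0.588 -0.416  0.044] 0.75 [[178. 320.]]
holder_top [ 0.64  -0.22   0.043] 0.66 [[305. 311.]]
press_mouth [0.675 0.164 0.061] 0.69 [[513. 261.]]
press_mark [0.674 0.165 0.068] 0.72 [[514. 258.]]
carton [ 0.805 -0.16   0.074] 0.9 [[387. 357.]]
spray [ 0.371 -0.428  0.063] 0.6 [[154. 241.]]
trial_frame [ 0.716 -0.364  0.008] 0.55 [[230. 385.]]
top (np.float64(621.057217300372), 316.85376786713755, 247.35910108256914, -0.20873893651075745) [[0.014, -0.987, 0.16, 0.334], [-1.0, -0.016, -0.009, -0.15], [0.012, -0
[... 361 characters left out ...]
p [ 0.601 -0.205  0.04 ] 0.78 [[339. 215.]]
holder_top [ 0.305 -0.144  0.043] 0.77 [[307. 362.]]
holder_top [0.647 0.164 0.04 ] 0.18 [[161. 191.]]
press [0.644 0.16  0.044] 0.58 [[162. 192.]]
press_mouth [0.65  0.159 0.036] 0.85 [[164. 191.]]
press_mark [0.643 0.163 0.038] 0.86 [[162. 193.]]
press_mark [ 0.602 -0.206  0.041] 0.64 [[339. 215.]]
carton [ 0.762 -0.142  0.079] 0.69 [[309. 134.]]
spray [ 0.355 -0.413  0.083] 0.95 [[446. 337.]]
trial_frame [ 0.717 -0.367  0.011] 0.88 [[414. 167.]]
trial_frame [0.648 0.161 0.042] 0.36 [[162. 190.]]
1.0 [ 0.17274242 -0.46921935  0.23131722] [ 9.84484747e-01  1.75470178e-01 -4.13721560e-06  5.11260593e-06] [-0.29598354  0.22000023 -0.74381399] 0.0187
```

View pics/scene0.png

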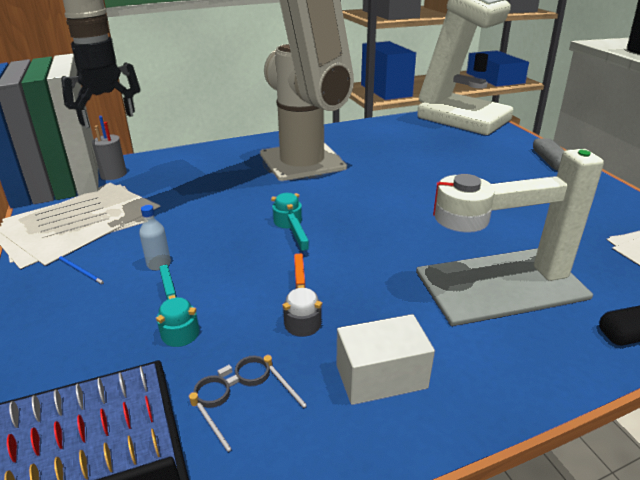

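View pics/top0.png

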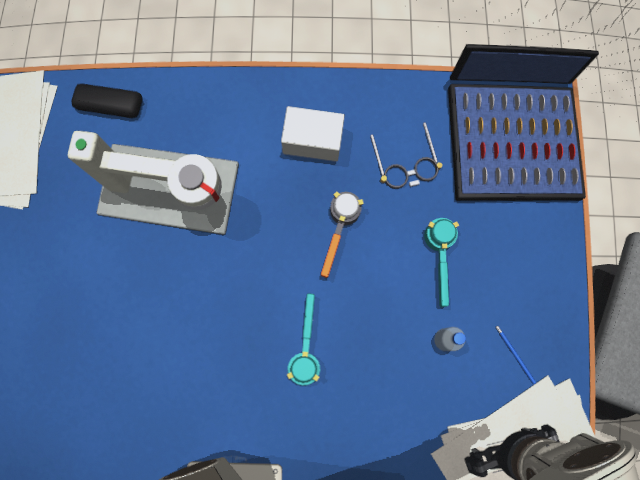

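Three holder-like things show in the top picture: turquoise at (441,235), turquoise at (304,368), and one with an orange handle, dark cup and aluminium neck at (345,208). Only the last fits the description. The press head is at (190,178) with its red mark at (210,190). I'll confirm with a crop and measure.

```bash
python3 - <<'E'
from h import *
a=cv2.imread('pics/top0.png'); b=cv2.imread('pics/scene0.png')
c1=cv2.resize(a[170:290,290:390],(400,480)); c2=cv2.resize(b[160:240,425:505],(400,480),interpolation=cv2.INTER_CUBIC)
cv2.imwrite('pics/crop0.png',np.hstack([c1,c2]))
for n in ['top','scene']:
    W,p=cloud(n,n+'0'); hsv=cv2.cvtColor(p,cv2.COLOR_RGB2HSV).astype(int)
    z=W[...,2]; x=W[...,0]; y=W[...,1]
    org=(hsv[...,0]>6)&(hsv[...,0]<16)&(hsv[...,1]>170)&(abs(x-.6)<.15)&(abs(y+.2)<.1)&(z>.015)
    Q=W[org]; m=np.median(Q,0); print(n,'orange',len(Q),Q.mean(0).round(4),np.percentile(Q[:,2],[5,50,95]).round(4))
    C=Q[Q[:,2]>.03][:,:2]; l=cv2.fitLine(C.astype(np.float32),cv2.DIST_HUBER,0,.01,.01).ravel(); print(' line',l.round(4),np.degrees(np.arctan2(l[1],l[0])))
    s=(C-l[2:])@l[:2]; print(' ends',l[2:]+l[:2]*s.min(),l[2:]+l[:2]*s.max())
    top=(z>.054)&(z<.068)&(abs(x-.66)<.06)&(abs(y+.22)<.06); T=W[top]; print(' necktop',len(T),T.mean(0).round(4)); 
    if len(T)>5: print(cv2.minEnclosingCircle(T[:,:2].astype(np.float32)))
    hd=(z>.205)&(z<.235)&(abs(x-.65)<.12)&(y>.05)&(y<.3)
    H=W[hd]; print(' head',len(H),H.mean(0).round(4),np.histogram(H[:,2],6))
    red=((hsv[...,0]<6)|(hsv[...,0]>174))&(hsv[...,1]>150)&(z>.14)&(abs(x-.65)<.15)&(y>0)
    print(' red',red.sum(),W[red].mean(0).round(4)); print(W[red][::6].round(3).tolist())
E
```

```text
top orange 50 [ 0.5145 -0.1902  0.0408] [0.0361 0.0411 0.0451]
 line [ 0.9517 -0.307   0.5213 -0.1948] -17.880226
 ends [ 0.47537094 -0.17999905] [ 0.56000482 -0.2073028 ]
 necktop 473 [ 0.6218 -0.2185  0.0593]
((0.626198947429657, -0.22002075612545013), 0.031261805444955826)
 head 2688 [0.6428 0.131  0.2119] (array([1531,  531,  146,  364,   70,   46]), array([0.20500862, 0.20998475, 0.21496089, 0.21993703, 0.22491317,
       0.22988931, 0.23486544]))
 red 104 [0.6078 0.0339 0.2009]
[[0.619, 0.046, 0.213], [0.615, 0.05, 0.214], [0.616, 0.039, 0.211], [0.614, 0.041, 0.212], [0.611, 0.04, 0.215], [0.61, 0.042, 0.213], [0.611, 0.032, 0.209], [0.609, 0.032, 0.21], [0.607, 0.033, 0.212], [0.605, 0.035, 0.21], [0.606, 0.025, 0.209], [0.606, 0.026, 0.2], [0.606, 0.025, 0.195], [0.607, 0.025, 0.181], [0.6, 0.029, 0.193], [0.602, 0.028, 0.178], [0.603, 0.027, 0.167], [0.599, 0.029, 0.167]]
scene orange 231 [ 0.5267 -0.1907  0.0413] [0.0391 0.0414 0.043 ]
 line [ 0.9559 -0.2938  0.5266 -0.1907] -17.086346
 ends [ 0.48068485 -0.17656998] [ 0.5648637  -0.20244482]
 necktop 544 [ 0.6265 -0.2205  0.0584]
((0.6303627490997314, -0.22149616479873657), 0.030975231900811195)
 head 2138 [0.6648 0.1612 0.2137] (array([1187,  175,  180,  360,  117,  119]), array([0.20500752, 0.2100049 , 0.21500227, 0.21999964, 0.22499701,
       0.22999439, 0.23499176]))
 red 76 [0.6111 0.0322 0.1978]
[[0.604, 0.031, 0.211], [0.603, 0.029, 0.208], [0.609, 0.036, 0.21], [0.613, 0.045, 0.211], [0.606, 0.028, 0.208], [0.613, 0.036, 0.21], [0.616, 0.045, 0.21], [0.62, 0.044, 0.21], [0.611, 0.024, 0.2], [0.609, 0.026, 0.188], [0.61, 0.024, 0.179], [0.61, 0.026, 0.169], [0.61, 0.025, 0.16]]
```

View pics/crop0.png

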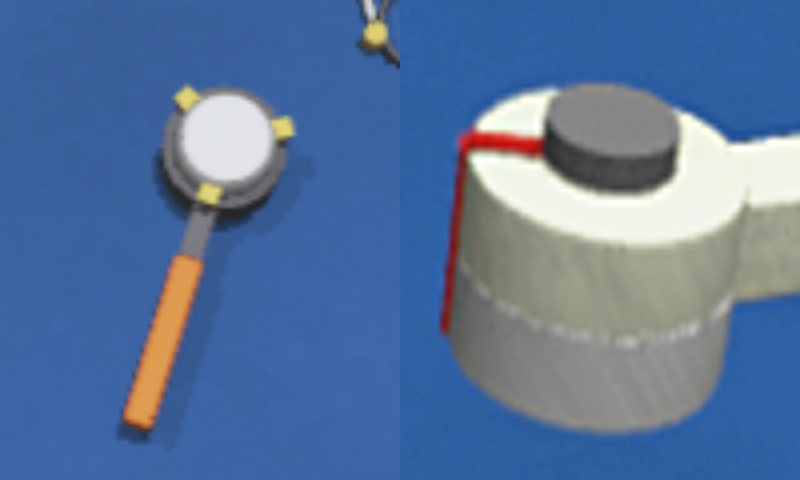

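The crop confirms it: orange handle, dark cup, aluminium neck, one brass lug along the handle. Next I'll fit the press geometry and get a better holder pose.

```bash
python3 - <<'E'
from h import *
from scipy.optimize import least_squares
for n in ['top','scene']:
    W,p=cloud(n,n+'0'); x,y,z=W[...,0],W[...,1],W[...,2]; hsv=cv2.cvtColor(p,cv2.COLOR_RGB2HSV).astype(int)
    # side points of drum + top mask
    hd=(z>.155)&(z<.235)&(abs(x-.65)<.1)&(y>0.0)&(y<.3)
    H=W[hd]; print(n,np.histogram(H[:,2],8,(.155,.235))[0])
    knob=(z>.222-.004)&hd; 
    print(' knob', knob.sum(), W[knob].mean(0).round(4), cv2.minEnclosingCircle(W[knob][:,:2].astype(np.float32)))
    side=(z>.155)&(z<.203)&hd&(y<.12)
    S=W[side][:,:2]
    r=least_squares(lambda c:np.hypot(*(S-c).T)-.046,[.645,.075],loss='soft_l1',f_scale=.002); print(' side fit',len(S),r.x.round(4),np.sqrt(2*r.cost/len(S)))
    r3=least_squares(lambda c:np.hypot(*(S-c[:2]).T)-c[2],[.645,.075,.046],loss='soft_l1',f_scale=.002); print(' side fit free r',r3.x.round(4))
    beam=(z>.19)&(z<.22)&(y>.14)&(y<.24)&(abs(x-.65)<.06)
    B=W[beam]; l=cv2.fitLine(B[:,:2].astype(np.float32),cv2.DIST_HUBER,0,.01,.01).ravel(); print(' beam',len(B),l.round(4),np.degrees(np.arctan2(l[1],l[0])))
    col=(z>.225)&(y>.2)&(y<.34)&(abs(x-.68)<.09); print(' coltop',col.sum(),W[col].mean(0).round(4),W[col].min(0).round(3),W[col].max(0).round(3))
    base=(z>.009)&(z<.02)&(abs(x-.65)<.15)&(y>-.03)&(y<.33); bb=W[base][:,:2].astype(np.float32); print(' base',cv2.minAreaRect(bb))
    red=((hsv[...,0]<6)|(hsv[...,0]>174))&(hsv[...,1]>150)&(z>.155)&(z<.2)&(abs(x-.65)<.15)&(y>0)
    m=W[red].mean(0); print(' redside',red.sum(),m.round(4),np.degrees(np.arctan2(*(m[:2]-r.x)[::-1])))
    redt=((hsv[...,0]<6)|(hsv[...,0]>174))&(hsv[...,1]>150)&(z>.2)&(abs(x-.65)<.15)&(y>0)
    l=cv2.fitLine(W[redt][:,:2].astype(np.float32),cv2.DIST_HUBER,0,.01,.01).ravel(); print(' redtop line',l.round(3),np.degrees(np.arctan2(l[1],l[0])))
    # holder neck top fit
    T=(z>.056)&(z<.064)&(abs(x-.66)<.06)&(abs(y+.22)<.06)&(hsv[...,1]<40); print(' neck',T.sum(),cv2.minEnclosingCircle(W[T][:,:2].astype(np.float32)),W[T].mean(0).round(4))
    brass=(hsv[...,0]>18)&(hsv[...,0]<32)&(hsv[...,1]>100)&(abs(x-.63)<.06)&(abs(y+.22)<.06)&(z>.035)
    k,lab,st,ce=cv2.connectedComponentsWithStats(brass.astype(np.uint8))
    for i in range(1,k): print('  lug',st[i,4],W[lab==i].mean(0).round(4))
E
```

```text
top [  91  105  173  191  365 2577  554  113]
 knob 616 [0.6384 0.1113 0.223 ] ((0.6425049304962158, 0.16449260711669922), 0.12119962275028229)
 side fit 346 [0.6305 0.0669] 0.0009206752687636707
 side fit free r [0.6308 0.0671 0.0463]
 beam 1090 [0.2283 0.9736 0.6585 0.1921] 76.80523
 coltop 974 [0.6731 0.2564 0.2514] [0.647 0.233 0.225] [0.705 0.288 0.265]
 base ((0.6710737347602844, 0.1408408135175705), (0.22904668748378754, 0.3469190299510956), 4.870410442352295)
 redside 31 [0.6036 0.0271 0.179 ] -124.01929630952401
 redtop line [0.54  0.842 0.61  0.037] 57.330284
 neck 373 ((0.6203882098197937, -0.2179632931947708), 0.025336407124996185) [ 0.6207 -0.2181  0.0599]
  lug 20 [ 0.6415 -0.1988  0.0558]
  lug 19 [ 0.6266 -0.2472  0.0547]
  lug 22 [ 0.5919 -0.2107  0.0554]
scene [ 498  471  812  844  870 1774  598  236]
 knob 713 [0.6656 0.1679 0.224 ] ((0.6639226675033569, 0.16339993476867676), 0.12530401349067688)
 side fit 1647 [0.6307 0.068 ] 0.0019299857482454159
 side fit free r [0.6279 0.0705 0.0491]
 beam 1169 [0.2412 0.9705 0.6757 0.2   ] 76.04238
 coltop 1029 [0.6887 0.2501 0.2449] [0.651 0.232 0.225] [0.711 0.286 0.262]
 base ((0.6653043031692505, 0.15994814038276672), (0.28699052333831787, 0.1636533886194229), 81.80525207519531)
 redside 26 [0.6095 0.0252 0.1766] -116.34770037984647
 redtop line [0.507 0.862 0.615 0.04 ] 59.507103
 neck 447 ((0.6234226822853088, -0.21914847195148468), 0.024138519540429115) [ 0.6244 -0.2197  0.059 ]
  lug 14 [ 0.5913 -0.21    0.0552]
  lug 33 [ 0.6439 -0.1995  0.0529]
  lug 32 [ 0.6301 -0.2479  0.0542]
```

```bash
python3 - <<'E'
from h import *
i=bot.camera_info('wrist'); print(np.round(i['tool_from_camera'],3).tolist(),i['vfov'])
E
```

```text
[[-0.001, -0.955, -0.297, 0.075], [1.0, -0.001, -0.0, 0.0], [-0.0, -0.297, 0.955, -0.143], [0.0, 0.0, 0.0, 1.0]] 61.626190036589385
```

Request:
{"op": "move_arm", "data": {"series": [[[4, 4, 2, 0, 0, -8, 1], [4, 4, 2, 0, 0, -8, 1], [4, 4, 1, 0, 0, -8, 1], [4, 3, 1, 0, 0, -8, 1], [4, 3, 0, 0, 0, 0, 1]]]}}

```text
clock: 1.5
eef_pos: [0.3406, -0.32, 0.2807]
tool_rot: [0.996, -0.092, 0.001, 0.0]
ft_force: [0.6, -1.2, 0.1]
grip_width: 0.0851
```

```bash
python3 - <<'E'
from h import *
print(np.round(bot.get_obs()['joint_pos'],3))
E
```

```text
[-7.55e-01  1.58e-01  2.90e-02  1.44e+00  1.00e-03  2.57e+00]
```

Request:
{"op": "move_arm", "data": {"series": [[[3, 3, 2, 0, 0, -5, 1], [3, 3, 1, 0, 0, -2, 1], [3, 3, 1, 0, 0, 0, 1], [3, 2, 0, 0, 0, 0, 1], [2, 1, 0, 0, 0, 0, 1]]]}}

```text
clock: 2.0
eef_pos: [0.4875, -0.1913, 0.3234]
tool_rot: [0.988, -0.153, 0.003, -0.0]
ft_force: [-1.2, -1.3, -0.7]
grip_width: 0.0856
```

```bash
python3 - <<'E'
from h import *
snap('wrist','w1')
W,p=cloud('wrist','w1'); hsv=cv2.cvtColor(p,cv2.COLOR_RGB2HSV).astype(int)
x,y,z=W[...,0],W[...,1],W[...,2]
org=(hsv[...,0]>6)&(hsv[...,0]<16)&(hsv[...,1]>170)&(z>.03)&(z<.06)
Q=W[org]; print(len(Q),np.median(Q[:,2])); print(cv2.minAreaRect(Q[:,:2].astype(np.float32)))
brass=(hsv[...,0]>18)&(hsv[...,0]<32)&(hsv[...,1]>100)&(z>.035)
k,lab,st,ce=cv2.connectedComponentsWithStats(brass.astype(np.uint8))
for i in range(1,k):
    if st[i,4]>30: print('  lug',st[i],W[lab==i].mean(0).round(4))
T=(z>.056)&(z<.064)&(hsv[...,1]<40); print(T.sum(),cv2.minEnclosingCircle(W[T][:,:2].astype(np.float32)),np.median(W[T],0).round(4))
E
```

```text
185 0.04165017819461436
((0.5196337699890137, -0.18927422165870667), (0.015232321806252003, 0.08782578259706497), 72.96231079101562)
  lug [535  15  13  13  92] [ 0.5838 -0.4426  0.0565]
  lug [276  29  12  14  91] [ 0.641  -0.199   0.0565]
  lug [331  29  11  13  64] [ 0.6259 -0.2478  0.0567]
  lug [485  31  13  12 124] [ 0.5823 -0.3914  0.0559]
  lug [520  68  13  12 107] [ 0.5392 -0.4173  0.0561]
  lug [305  78  11  10  83] [ 0.5921 -0.2111  0.0555]
  lug [306 117  12  83 888] [ 0.5209 -0.1894  0.0426]
  lug [321 333   9  10  74] [ 0.3219 -0.1408  0.0562]
  lug [350 360   9  10  55] [ 0.276  -0.1628  0.0561]
  lug [308 369  10   9  52] [ 0.2799 -0.1113  0.0561]
2292 ((0.4331129491329193, -0.2769886553287506), 0.2280777394771576) [ 0.6195 -0.2196  0.0604]
```

View pics/w1.png

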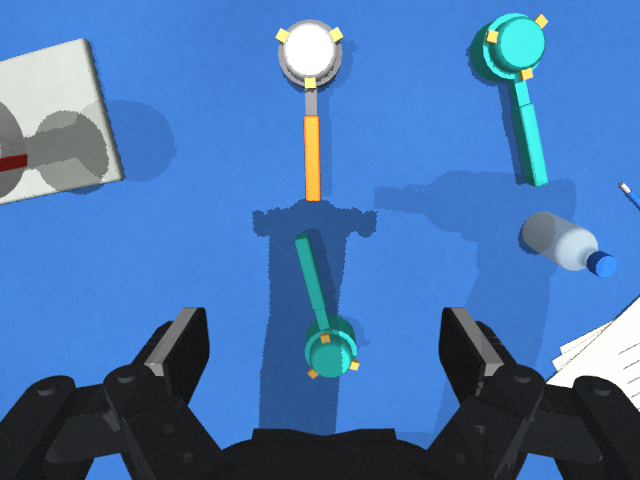

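Grip top z is 0.042 and the lugs top out at 0.056, as expected. Axis is (0.620,-0.2195), yaw -17°. The grasp needs the half-turned tool (yaw 163°) to keep the last joint in range. I'll turn while moving over to look at the press.

Request:
{"op": "move_arm", "data": {"series": [[[2, 3, 2, 0, 0, 8, 1], [2, 3, 2, 0, 0, 8, 1], [2, 3, 0, 0, 0, 8, 1], [2, 3, 0, 0, 0, 8, 1], [2, 3, 0, 0, 0, 8, 1]]]}}

```text
clock: 2.55
eef_pos: [0.5912, -0.0377, 0.3634]
tool_rot: [0.979, 0.206, 0.002, -0.0]
ft_force: [-0.3, -0.7, 0.7]
grip_width: 0.0853
```

Request:
{"op": "move_arm", "data": {"series": [[[1, 3, 0, 0, 0, 8, 1], [0, 3, 0, 0, 0, 8, 1], [0, 2, 0, 0, 0, 8, 1], [0, 0, 0, 0, 0, 8, 1], [0, 0, 0, 0, 0, 8, 1]]]}}

```text
clock: 3.05
eef_pos: [0.6037, 0.0503, 0.3601]
tool_rot: [0.839, 0.544, 0.0, -0.002]
ft_force: [0.7, 0.2, 0.2]
grip_width: 0.085
```

```bash
python3 - <<'E'
from h import *
snap('wrist','w2'); print(bot.get_obs()['joint_pos'])
E
```

```text
[0.08131122 0.47168276 0.66952135 1.77019401 0.00401914 2.06940929]
```

View pics/w2.png

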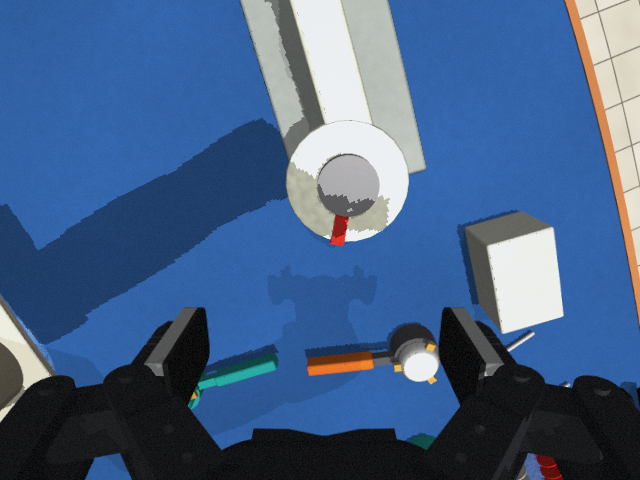

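The head's rim circle is at about (348,181), r 61 px. The mark runs from (345,215) to (337,245), and the beam goes up and out of the picture.

```bash
python3 - <<'E'
from h import *
from scipy.optimize import least_squares
W,p=cloud('wrist','w2'); hsv=cv2.cvtColor(p,cv2.COLOR_RGB2HSV).astype(int)
x,y,z=W[...,0],W[...,1],W[...,2]
red=((hsv[...,0]<6)|(hsv[...,0]>174))&(hsv[...,1]>150)&(z>.15)&(abs(x-.62)<.1)&(abs(y-.05)<.1)
Rd=W[red]; print(len(Rd),np.histogram(Rd[:,2],7,(.15,.22))[0])
t=Rd[Rd[:,2]>.2]; l=cv2.fitLine(t[:,:2].astype(np.float32),cv2.DIST_HUBER,0,.01,.01).ravel(); print('redline',l.round(4),np.degrees(np.arctan2(l[1],l[0])),cv2.minAreaRect(t[:,:2].astype(np.float32)))
hd=(z>.2)&(z<.216)&(abs(x-.63)<.06)&(abs(y-.067)<.06)
c=np.array([.63,.067])
m=hd.astype(np.uint8); cnt=max(cv2.findContours(m,cv2.RETR_EXTERNAL,cv2.CHAIN_APPROX_NONE)[0],key=len)[:,0]
P=W[cnt[:,1],cnt[:,0]][:,:2]; P=P[P[:,1]<.085]
r=least_squares(lambda q:np.hypot(*(P-q[:2]).T)-q[2],[.63,.067,.046],loss='soft_l1',f_scale=.001); print('rim',len(P),r.x.round(4),np.median(z[hd]))
k=(z>.217)&(z<.235)&(abs(x-.63)<.04)&(abs(y-.067)<.04); print('knob',k.sum(),cv2.minEnclosingCircle(W[k][:,:2].astype(np.float32)),np.median(z[k]))
c=r.x[:2]; print('mark ang',np.degrees(np.arctan2(*(t[:,:2].mean(0)-c)[::-1]))%360)
far=t[np.hypot(*(t[:,:2]-c).T)>.038]; print(np.degrees(np.arctan2(*(far[:,:2].mean(0)-c)[::-1]))%360)
b=(z>.185)&(z<.216)&(np.hypot(x-c[0],y-c[1])>.06)&(y>.1)&(y<.2); B=W[b][:,:2].astype(np.float32); l=cv2.fitLine(B,cv2.DIST_HUBER,0,.01,.01).ravel(); print('beam',len(B),l.round(4),np.degrees(np.arctan2(l[1],l[0])), np.degrees(np.arctan2(*(B.mean(0)-c)[::-1])),np.percentile(z[b],[5,50,95]))
ba=(z>.008)&(z<.02)&(abs(x-.66)<.13)&(y>-.05); print('base',cv2.minAreaRect(W[ba][:,:2].astype(np.float32)))
g=cv2.Canny(p,60,150); 
E
```

```text
413 [  0   0   0   0   0   8 370]
redline [0.7089 0.7053 0.609  0.0359] 44.85063 ((0.6099269986152649, 0.04354530945420265), (0.03899943828582764, 0.10289251804351807), 76.319091796875)
rim 220 [0.6292 0.067  0.0452] 0.21038176789873003
knob 3063 ((0.6292626857757568, 0.06664002686738968), 0.02222905121743679) 0.22261095113346435
mark ang 240.94304711514184
242.45253163724345
beam 5045 [0.0604 0.9982 0.6539 0.1568] 86.53989 74.6059554270621 [0.20661373 0.20848153 0.20977351]
base ((0.660077691078186, 0.1395767331123352), (0.24225138127803802, 0.16120374202728271), 81.6329574584961)
```

```bash
python3 - <<'E'
from h import *
W,p=cloud('wrist','w2'); hsv=cv2.cvtColor(p,cv2.COLOR_RGB2HSV).astype(int)
x,y,z=W[...,0],W[...,1],W[...,2]; c=np.array([.6293,.067])
rr=np.hypot(x-c[0],y-c[1])
red=((hsv[...,0]<6)|(hsv[...,0]>174))&(hsv[...,1]>150)&(z>.2)&(rr<.047)&(rr>.024)
v,u=np.nonzero(red); print(red.sum(),u.min(),u.max(),v.min(),v.max())
for a,b in [(.024,.032),(.032,.039),(.039,.047)]:
    q=red&(rr>=a)&(rr<b); m=W[q].mean(0)[:2]; print(q.sum(),m.round(4),np.degrees(np.arctan2(*(m-c)[::-1]))%360)
# beam edges: at each y band
b=(z>.195)&(z<.216)&(y>.115)&(y<.24)
for yy in np.arange(.12,.24,.015):
    q=b&(abs(y-yy)<.002)
    if q.sum(): print(round(yy,3),q.sum(),np.percentile(x[q],[1,50,99]).round(4), (x[q].min()+x[q].max())/2)
for zz,nm in [(.014,'base')]:
    q=(abs(z-zz)<.005)&(abs(x-.66)<.14)&(y>-.05)
    k,lab,st,ce=cv2.connectedComponentsWithStats(q.astype(np.uint8)); print(st[:6])
    j=1+st[1:,4].argmax()
    h=cv2.convexHull(W[lab==j][:,:2].astype(np.float32)); print(cv2.approxPolyDP(h,.01,True)[:,0].round(3).tolist())
E
```

```text
366 331 475 215 394
123 [0.6141 0.0432] 237.39683912133006
122 [0.6123 0.037 ] 240.38218946921327
121 [0.6066 0.031 ] 237.75393142360278
0.12 286 [0.6322 0.6492 0.666 ] 0.6492384654886507
0.135 293 [0.6342 0.6507 0.6672] 0.6508641558360153
0.15 301 [0.6362 0.6529 0.6697] 0.6529137406897961
0.165 298 [0.6389 0.6555 0.6718] 0.6554742278895155
0.18 309 [0.6408 0.6576 0.674 ] 0.6573725836679378
0.195 41 [0.6426 0.6448 0.6496] 0.6461305202488202
[[     0      0    640    480 293763]
 [   240      0     83    160   6589]
 [   341      0     85    174   6848]]
[[0.7009999752044678, 0.2240000069141388], [0.6819999814033508, 0.08399999886751175], [0.699999988079071, 0.012000000104308128], [0.7170000076293945, 0.008999999612569809], [0.75, 0.2029999941587448]]
```

Press axis is about (0.630,0.067) and its yaw about -8.3°. The mark reads 237° in the world (expected 236.7), so the two agree. Going to the grasp now.

Request:
{"op": "move_arm", "data": {"series": [[[-1, -3, 0, 0, 0, 8, 1], [-1, -3, 0, 0, 0, 8, 1], [-1, -3, 0, 0, 0, 8, 1], [-1, -3, 0, 0, 0, 8, 1], [-1, -3, 0, 0, 0, 8, 1]]]}}

```text
clock: 3.6
eef_pos: [0.5524, -0.1007, 0.3579]
tool_rot: [0.593, 0.805, -0.001, -0.003]
ft_force: [-0.3, 0.4, 0.4]
grip_width: 0.0855
```

Request:
{"op": "move_arm", "data": {"series": [[[-1, -3, -2, 0, 0, 8, 1], [-1, -3, -3, 0, 0, 8, 1], [-1, -2, -4, 0, 0, 8, 1], [-1, 0, -4, 0, 0, 8, 1], [0, 0, -4, 0, 0, 8, 1]]]}}

```text
clock: 4.1
eef_pos: [0.5116, -0.1916, 0.1907]
tool_rot: [0.278, 0.96, 0.0, 0.007]
ft_force: [0.1, 0.3, 0.0]
grip_width: 0.0854
```

Request:
{"op": "move_arm", "data": {"series": [[[0, 0, -2, 0, 0, 8, 1], [0, 0, -2, 0, 0, 8, 1], [0, 0, 0, 0, 0, 0, 1], [0, 0, 0, 0, 0, 0, 1], [0, 0, 0, 0, 0, 0, 1]]]}}

```text
clock: 4.6
eef_pos: [0.5054, -0.1925, 0.1439]
tool_rot: [0.146, 0.989, 0.002, 0.001]
ft_force: [0.1, 0.6, 0.4]
grip_width: 0.0857
```

```bash
cat >> h.py <<'E'
def st():
    o=bot.get_obs(); M=R.from_quat(o['tool_rot']).as_matrix()
    print('t',o['clock'],'tcp',np.round(o['eef_pos'],4),'yaw',round(np.degrees(np.arctan2(M[1,0],M[0,0]))%360,2),'z',M[:,2].round(3),'F',np.round(o['ft_force'],2),'T',np.round(o['ft_torque'],2),'w',round(o['grip_width'],4),'q',np.round(o['joint_pos'],2)); return o,M
E
python3 - <<'E'
from h import *
st()
E
```

```text
t 4.6 tcp [ 0.5054 -0.1925  0.1439] yaw 163.24 z [ 0.002  0.004 -1.   ] F [0.14 0.62 0.42] T [-0.04 -0.03  0.04] w 0.0857 q [-0.37  0.37 -0.04  1.15  0.   -0.07]
```

Request:
{"op": "move_arm", "data": {"series": [[[0.3, 0.4, -4, 0, 0, 0, 1], [0.2, 0.3, -4, 0, 0, 0, 1], [0, 0, -3, 0, 0, 0, 1], [0, 0, -1.4, 0, 0, 0, 1], [0, 0, 0, 0, 0, 0, 1]]]}}

```text
clock: 5.1
eef_pos: [0.5196, -0.1882, 0.0265]
tool_rot: [0.151, 0.988, -0.0, 0.012]
ft_force: [-0.8, -0.8, 0.5]
grip_width: 0.0855
```

```bash
python3 - <<'E'
from h import *
st(); snap('wrist','w3')
W,p=cloud('wrist','w3'); hsv=cv2.cvtColor(p,cv2.COLOR_RGB2HSV).astype(int)
x,y,z=W[...,0],W[...,1],W[...,2]
org=(hsv[...,0]>6)&(hsv[...,0]<16)&(hsv[...,1]>170)&(z>.035)&(z<.06)
print(org.sum(),cv2.minAreaRect(W[org][:,:2].astype(np.float32)))
E
```

```text
t 5.1 tcp [ 0.5196 -0.1882  0.0265] yaw 162.61 z [ 0.024 -0.004 -1.   ] F [-0.8  -0.8   0.51] T [0.02 0.04 0.03] w 0.0855 q [-0.35  0.5  -0.19  0.86  0.   -0.05]
7554 ((0.5185126066207886, -0.1888803243637085), (0.015833109617233276, 0.08928174525499344), 73.0602798461914)
```

View pics/w3.png

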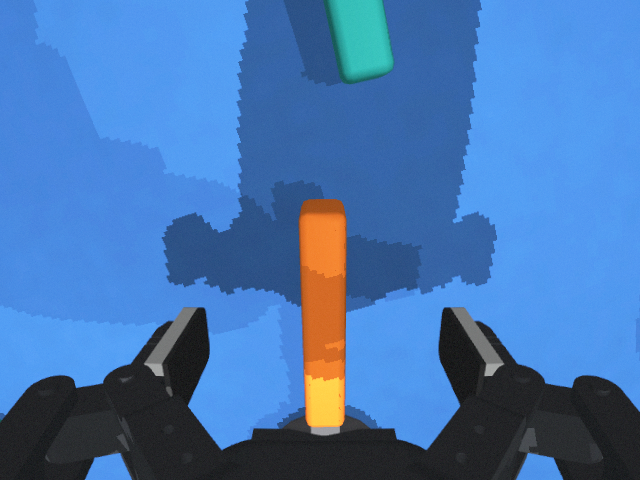

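Request:
{"op": "move_arm", "data": {"series": [[[-0.6, 0.1, -1.0, 0.2, 1.4, 0.4, 1], [0, 0, -0.4, 0, 0, 0, 1], [0, 0, 0, 0, 0, 0, 1], [0, 0, 0, 0, 0, 0, 1], [0, 0, 0, 0, 0, 0, 1]]]}}

```text
clock: 5.65
eef_pos: [0.5187, -0.1892, 0.0183]
tool_rot: [0.148, 0.989, -0.002, 0.005]
ft_force: [-0.2, -0.5, -0.6]
grip_width: 0.0851
```

```bash
python3 - <<'E'
from h import *
st()
E
```

```text
t 5.65 tcp [ 0.5187 -0.1892  0.0183] yaw 162.93 z [ 0.009 -0.005 -1.   ] F [-0.21 -0.47 -0.63] T [ 0.03  0.05 -0.  ] w 0.0851 q [-0.35  0.52 -0.18  0.86 -0.   -0.05]
```

Request:
{"op": "move_arm", "data": {"series": [[[-0.4, 0.1, -0.4, 0.3, 0.5, 0, 1], [-0.3, 0, -0.3, 0, 0.2, 0, 1], [-0.1, 0, -0.2, 0, 0, 0, 1], [0, 0, 0, 0, 0, 0, 1], [0, 0, 0, 0, 0, 0, 1]]]}}

```text
clock: 6.15
eef_pos: [0.5099, -0.1882, 0.0091]
tool_rot: [0.149, 0.989, 0.0, -0.002]
ft_force: [0.6, -0.7, 0.6]
grip_width: 0.0856
```

```bash
python3 - <<'E'
from h import *
st()
E
```

```text
t 6.15 tcp [ 0.5099 -0.1882  0.0091] yaw 162.91 z [-0.004  0.001 -1.   ] F [ 0.61 -0.74  0.6 ] T [ 0.02  0.01 -0.02] w 0.0856 q [-0.35  0.52 -0.2   0.85 -0.   -0.06]
```

Request:
{"op": "move_arm", "data": {"series": [[[0.1, 0.2, 0.3, 0, 0, 0, 1], [0, 0, 0, 0, 0, 0, 1], [0, 0, 0, 0, 0, 0, 0], [0, 0, 0, 0, 0, 0, 0], [0, 0, 0, 0, 0, 0, 0]]]}}

```text
clock: 6.65
eef_pos: [0.5115, -0.1861, 0.0127]
tool_rot: [0.148, 0.989, 0.0, -0.002]
ft_force: [0.6, 0.4, -1.0]
grip_width: 0.0441
```

Request:
{"op": "move_arm", "data": {"series": [[[0, 0, 0, 0, 0, 0, 0], [0, 0, 0, 0, 0, 0, 0], [0, 0, 0, 0, 0, 0, 0], [0, 0, 0, 0, 0, 0, 0], [0, 0, 0, 0, 0, 0, 0]]]}}

```text
clock: 7.15
eef_pos: [0.5116, -0.186, 0.0128]
tool_rot: [0.148, 0.989, 0.0, -0.001]
ft_force: [-0.3, -0.1, -0.5]
grip_width: 0.0148
```

```bash
python3 - <<'E'
from h import *
st()
E
```

```text
t 7.15 tcp [ 0.5116 -0.186   0.0128] yaw 162.94 z [-0.003  0.001 -1.   ] F [-0.27 -0.09 -0.49] T [ 0.05  0.03 -0.02] w 0.0148 q [-0.35  0.52 -0.2   0.86 -0.   -0.05]
```

Request:
{"op": "move_arm", "data": {"series": [[[0, 0, 1, 0, 0, 0, 0], [0, 0, 1.5, 0, 0, 0, 0], [0, 0, 2, 0, 0, 0, 0], [0, 0, 2, 0, 0, 0, 0], [0, 0, 0, 0, 0, 0, 0]]]}}

```text
clock: 7.65
eef_pos: [0.5082, -0.185, 0.0792]
tool_rot: [0.149, 0.989, 0.001, -0.005]
ft_force: [1.4, -0.8, -1.0]
grip_width: 0.0149
```

```bash
python3 - <<'E'
from h import *
st(); snap('wrist','w4'); snap('scene','s4')
W,p=cloud('scene','s4'); hsv=cv2.cvtColor(p,cv2.COLOR_RGB2HSV).astype(int)
x,y,z=W[...,0],W[...,1],W[...,2]
bx=(abs(x-.6)<.14)&(abs(y+.2)<.09)&(z>.05)
br=bx&(hsv[...,0]>18)&(hsv[...,0]<32)&(hsv[...,1]>100)
k,lab,s,ce=cv2.connectedComponentsWithStats(br.astype(np.uint8))
for i in range(1,k):
    if s[i,4]>5: print('brass',s[i,4],ce[i].round(0),W[lab==i].mean(0).round(4))
T=bx&(hsv[...,1]<40)&(x>.58)&(z>.09); A=W[T]; print(len(A),A.mean(0).round(4)); 
A=A[A[:,2]>np.percentile(A[:,2],30)]; c=A.mean(0); n=np.linalg.svd(A-c)[2][2]; print('neck plane normal',n*np.sign(n[2]))
or_=bx&(hsv[...,0]>6)&(hsv[...,0]<16)&(hsv[...,1]>170); O=W[or_]; print('orange',len(O)); 
if len(O)>10: d=np.linalg.svd(O-O.mean(0))[2][0]; print(O.mean(0),d)
a=cv2.imread('pics/s4.png'); cv2.imwrite('pics/c4.png',cv2.resize(a[180:360,200:420],None,fx=3,fy=3))
E
```

```text
t 7.65 tcp [ 0.5082 -0.185   0.0792] yaw 162.92 z [-0.01   0.003 -1.   ] F [ 1.36 -0.77 -1.04] T [ 0.01  0.12 -0.03] w 0.0149 q [-0.35  0.44 -0.12  1.02 -0.   -0.05]
brass 10 [299. 254.] [ 0.588  -0.2095  0.1194]
brass 35 [317. 271.] [ 0.6408 -0.1989  0.1174]
brass 39 [284. 273.] [ 0.6255 -0.2472  0.1166]
1057 [ 0.6305 -0.2226  0.112 ]
neck plane normal [ 0.32579035 -0.08530952  0.94158533]
orange 256
[ 0.5238499  -0.1899367   0.10594749] [ 0.9536988  -0.30040517 -0.01467446]
```

View pics/c4.png

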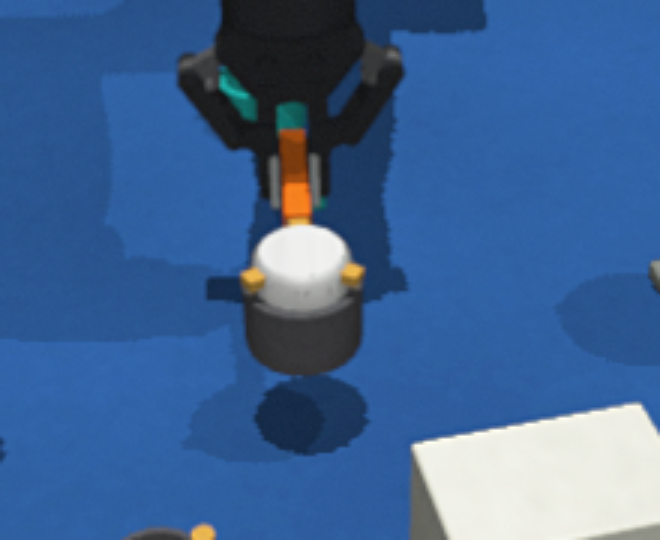

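The holder is gripped and level to about 1°, with the droop matching the tool tilt, so there's no slip. Moving it below the head.

Request:
{"op": "move_arm", "data": {"series": [[[0.7, 1.6, 0, 0, 0, 7.5, 0], [0.7, 1.6, 0, 0, 0, 7.5, 0], [0.7, 1.6, 0, 0, 0, 7.5, 0], [0.7, 1.6, 0, 0, 0, 7.5, 0], [0.7, 1.6, 0, 0, 0, 7.5, 0]]]}}

```text
clock: 8.25
eef_pos: [0.5359, -0.1033, 0.0692]
tool_rot: [-0.187, 0.982, -0.001, -0.014]
ft_force: [-0.1, -0.4, -2.0]
grip_width: 0.0148
```

```bash
cat >> h.py <<'E'
# holder in tool frame, from the grasp
Tg=np.eye(4); Tg[:3,:3]=R.from_quat([0.148,0.989,0.0,-0.001]).as_matrix(); Tg[:3,3]=[.5116,-.186,.0128]
Hg=np.eye(4); Hg[:3,:3]=R.from_euler('z',-16.95,degrees=True).as_matrix(); Hg[:3,3]=[.6189,-.2195,0]
TH=np.linalg.inv(Tg)@Hg
AX=np.array([.630,.067])
def hol(verbose=True,yaw=57.,ztop=None,ax=AX):
    o,M=st(); T=np.eye(4);T[:3,:3]=M;T[:3,3]=o['eef_pos']; H=T@TH
    top=(H@[0,0,.06,1])[:3]; hy=np.degrees(np.arctan2(H[1,0],H[0,0]))
    print('holder top',top.round(4),'above mouth mm',round((top[2]-.15)*1e3,1),'off axis mm',((top[:2]-ax)*1e3).round(1),'yaw',round(hy,2),'handle',round(hy+180,1),'up',H[:3,2].round(4))
    G=np.eye(4);G[:3,:3]=R.from_euler('z',yaw,degrees=True).as_matrix(); G[:3,3]=[*ax,(ztop if ztop else top[2])-.06]
    Tt=G@np.linalg.inv(TH); print(' need shift cm',((Tt[:3,3]-T[:3,3])*100).round(2),'rot deg',np.degrees(R.from_matrix(Tt[:3,:3]@M.T).as_rotvec()).round(2))
E
python3 - <<'E'
from h import *
hol(ztop=.135)
E
```

```text
t 8.25 tcp [ 0.5359 -0.1033  0.0692] yaw 201.53 z [-0.028 -0.007 -1.   ] F [-0.09 -0.44 -1.98] T [-0.05  0.17  0.03] w 0.0148 q [-0.18  0.47 -0.11  1.02 -0.01 -0.56]
holder top [ 0.6418 -0.0623  0.1134] above mouth mm -36.6 off axis mm [  11.8 -129.3] yaw 21.61 handle 201.6 up [0.0258 0.006  0.9996]
 need shift cm [3.23 7.64 1.86] rot deg [ 0.79 -1.33 35.39]
```

Request:
{"op": "move_arm", "data": {"series": [[[0.7, 1.6, 0.6, 0.3, -0.5, 7.2, 0], [0.7, 1.6, 0.6, 0.3, -0.5, 7.2, 0], [0.7, 1.6, 0.6, 0, 0, 7.2, 0], [0.7, 1.6, 0.2, 0, 0, 7.2, 0], [0.4, 0.9, 0, 0, 0, 5, 0]]]}}

```text
clock: 8.75
eef_pos: [0.5628, -0.026, 0.0806]
tool_rot: [-0.476, 0.879, 0.002, -0.012]
ft_force: [-0.4, -0.3, -2.1]
grip_width: 0.0154
```

```bash
python3 - <<'E'
from h import *
hol(ztop=.138)
E
```

```text
t 8.75 tcp [ 0.5628 -0.026   0.0806] yaw 236.91 z [-0.023 -0.008 -1.   ] F [-0.4  -0.3  -2.14] T [-0.14  0.1  -0.02] w 0.0154 q [-0.04  0.49 -0.04  1.06 -0.01 -1.03]
holder top [0.6258 0.0681 0.1258] above mouth mm -24.2 off axis mm [-4.2  1.1] yaw 56.98 handle 237.0 up [0.0224 0.0061 0.9997]
 need shift cm [ 0.53 -0.09  1.02] rot deg [ 0.35 -1.28  0.02]
```

Request:
{"op": "move_arm", "data": {"series": [[[0.4, 0, 0.4, 0.3, -0.9, 0, 0], [0.3, -0.1, 0.3, 0.1, -0.6, 0, 0], [0.1, 0, 0.2, 0, 0, 0, 0], [0, 0, 0, 0, 0, 0, 0], [0, 0, 0, 0, 0, 0, 0]]]}}

```text
clock: 9.25
eef_pos: [0.5685, -0.0278, 0.0862]
tool_rot: [-0.474, 0.88, -0.0, -0.001]
ft_force: [-0.7, -0.0, -0.6]
grip_width: 0.0152
```

```bash
python3 - <<'E'
from h import *
hol(ztop=.138); snap('scene','s5'); snap('wrist','w5')
a=cv2.imread('pics/s5.png'); b=cv2.imread('pics/w5.png')
cv2.imwrite('pics/c5.png',np.hstack([cv2.resize(a[140:290,380:530],(400,400)),cv2.resize(b,(400,300)).copy() if 0 else cv2.copyMakeBorder(cv2.resize(b,(400,300)),0,100,0,0,cv2.BORDER_CONSTANT)]))
W,p=cloud('scene','s5'); hsv=cv2.cvtColor(p,cv2.COLOR_RGB2HSV).astype(int)
x,y,z=W[...,0],W[...,1],W[...,2]
bx=(abs(x-.62)<.1)&(y<.12)&(y>-.08)&(z>.06)&(z<.147)
br=bx&(hsv[...,0]>18)&(hsv[...,0]<32)&(hsv[...,1]>100)
k,lab,s,ce=cv2.connectedComponentsWithStats(br.astype(np.uint8))
for i in range(1,k):
    if s[i,4]>5: print('brass',s[i,4],ce[i].round(0),W[lab==i].mean(0).round(4))
cup=bx&(z>.08)&(z<.112)&(hsv[...,2]<110)&(hsv[...,1]<60); C=W[cup]
from scipy.optimize import least_squares
if len(C)>20:
    S=C[:,:2]; C=C[np.hypot(*(S-AX).T)<.05]; S=C[:,:2]
    r=least_squares(lambda c:np.hypot(*(S-c).T)-.032,AX,loss='soft_l1',f_scale=.002); print('cup fit',len(S),r.x.round(4), np.percentile(C[:,2],[1,99]))
or_=bx&(hsv[...,0]>6)&(hsv[...,0]<16)&(hsv[...,1]>170); O=W[or_]; print('orange',len(O)); 
if len(O)>10: d=np.linalg.svd(O-O.mean(0))[2][0]; print(O.mean(0),d)
E
```

```text
t 9.25 tcp [ 0.5685 -0.0278  0.0862] yaw 236.65 z [-0.002 -0.001 -1.   ] F [-0.71 -0.04 -0.6 ] T [-0.09  0.08  0.02] w 0.0152 q [-0.05  0.48 -0.04  1.05 -0.   -1.04]
holder top [0.6309 0.0658 0.1334] above mouth mm -16.6 off axis mm [ 0.9 -1.2] yaw 56.72 handle 236.7 up [ 1.4e-03 -3.0e-04  1.0e+00]
 need shift cm [-0.04  0.09  0.46] rot deg [-0.02 -0.08  0.28]
brass 16 [442. 228.] [0.619  0.04   0.1276]
brass 33 [469. 239.] [0.6631 0.0645 0.1264]
cup fit 666 [0.6304 0.0667] [0.08051176 0.11185801]
orange 493
[ 0.58186152 -0.02067258  0.10662099] [ 5.41701669e-01  8.40570765e-01 -3.02729814e-04]
```

View pics/c5.png

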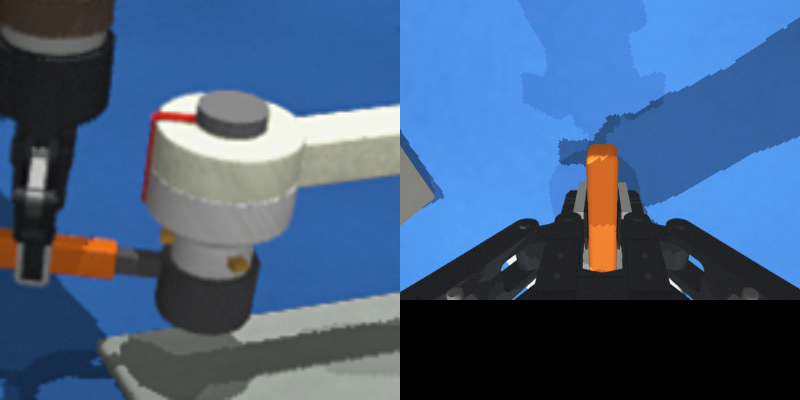

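The same scene camera puts the cup at (0.6304,0.0667) and the head at (0.6307,0.068). The handle points at 237° and is level. I'll nudge y by +1 mm and raise while watching the force.

Request:
{"op": "move_arm", "data": {"series": [[[0, 0.1, 0.5, 0, 0, 0.3, 0], [0, 0, 0.5, 0, 0, 0, 0], [0, 0, 0.5, 0, 0, 0, 0], [0, 0, 0, 0, 0, 0, 0], [0, 0, 0, 0, 0, 0, 0]]]}}

```text
clock: 9.85
eef_pos: [0.5689, -0.027, 0.1033]
tool_rot: [-0.477, 0.879, -0.0, -0.001]
ft_force: [-0.4, -0.5, -2.2]
grip_width: 0.015
```

```bash
python3 - <<'E'
from h import *
hol(ztop=.16)
E
```

```text
t 9.85 tcp [ 0.5689 -0.027   0.1033] yaw 236.94 z [-0.001 -0.002 -1.   ] F [-0.42 -0.48 -2.17] T [-0.12  0.1   0.02] w 0.015 q [-0.05  0.46 -0.02  1.09 -0.   -1.04]
holder top [0.6307 0.0669 0.1505] above mouth mm 0.5 off axis mm [ 0.7 -0.1] yaw 57.01 handle 237.0 up [ 2.e-04 -3.e-04  1.e+00]
 need shift cm [-0.07  0.01  0.95] rot deg [-0.02 -0.01 -0.01]
```

Request:
{"op": "move_arm", "data": {"series": [[[0, 0, 0.4, 0, 0, 0, 0], [0, 0, 0.3, 0, 0, 0, 0], [0, 0, 0.3, 0, 0, 0, 0], [0, 0, 0, 0, 0, 0, 0], [0, 0, 0, 0, 0, 0, 0]]]}}

```text
clock: 10.35
eef_pos: [0.5688, -0.0268, 0.1142]
tool_rot: [-0.477, 0.879, -0.0, -0.001]
ft_force: [-0.7, 0.1, -1.8]
grip_width: 0.0148
```

```bash
python3 - <<'E'
from h import *
hol(ztop=.1645)
E
```

```text
t 10.35 tcp [ 0.5688 -0.0268  0.1142] yaw 236.95 z [-0.001 -0.002 -1.   ] F [-0.71  0.14 -1.85] T [-0.16  0.14 -0.02] w 0.0148 q [-0.05  0.45 -0.01  1.11 -0.   -1.04]
holder top [0.6306 0.067  0.1614] above mouth mm 11.4 off axis mm [0.6 0. ] yaw 57.02 handle 237.0 up [ 3.e-04 -3.e-04  1.e+00]
 need shift cm [-0.07 -0.    0.31] rot deg [-0.02 -0.02 -0.02]
```

Request:
{"op": "move_arm", "data": {"series": [[[0, 0, 0.1, 0, 0, 0, 0], [0, 0, 0.1, 0, 0, 0, 0], [0, 0, 0.1, 0, 0, 0, 0], [0, 0, 0, 0, 0, 0, 0], [0, 0, 0, 0, 0, 0, 0]]]}}

```text
clock: 10.85
eef_pos: [0.5686, -0.0268, 0.117]
tool_rot: [-0.477, 0.879, -0.0, -0.001]
ft_force: [0.5, 0.2, -1.6]
grip_width: 0.0152
```

```bash
python3 - <<'E'
from h import *
hol(ztop=.1645)
E
```

```text
t 10.85 tcp [ 0.5686 -0.0268  0.117 ] yaw 236.95 z [-0.002 -0.001 -1.   ] F [ 0.55  0.18 -1.6 ] T [-0.19  0.14 -0.02] w 0.0152 q [-0.05  0.45 -0.    1.12 -0.   -1.04]
holder top [0.6304 0.067  0.1642] above mouth mm 14.2 off axis mm [0.4 0. ] yaw 57.02 handle 237.0 up [ 1.e-03 -3.e-04  1.e+00]
 need shift cm [-0.04 -0.    0.03] rot deg [-0.02 -0.06 -0.02]
```

Request:
{"op": "move_arm", "data": {"series": [[[0, 0, 0.1, 0, 0, 0, 0], [0, 0, 0, 0, 0, 0, 0], [0, 0, 0, 0, 0, 0, 0], [0, 0, 0, 0, 0, 0, 0], [0, 0, 0, 0, 0, 0, 0]]]}}

```text
clock: 11.35
eef_pos: [0.5683, -0.0269, 0.1176]
tool_rot: [-0.477, 0.879, -0.0, -0.002]
ft_force: [-0.4, 1.2, -2.1]
grip_width: 0.0148
```

```bash
python3 - <<'E'
from h import *
hol(ztop=.1645)
E
```

```text
t 11.35 tcp [ 0.5683 -0.0269  0.1176] yaw 236.94 z [-0.003 -0.002 -1.   ] F [-0.42  1.21 -2.13] T [-0.17  0.14  0.02] w 0.0148 q [-0.05  0.45 -0.    1.12 -0.   -1.04]
holder top [0.6302 0.067  0.1647] above mouth mm 14.7 off axis mm [0.2 0. ] yaw 57.01 handle 237.0 up [ 1.9e-03 -2.0e-04  1.0e+00]
 need shift cm [-0.02  0.   -0.03] rot deg [-0.01 -0.11 -0.01]
```

Request:
{"op": "move_arm", "data": {"series": [[[0, 0, 0.1, 0, 0, 0, 0], [0, 0, 0, 0, 0, 0, 0], [0, 0, 0, 0, 0, 0, 0], [0, 0, 0, 0, 0, 0, 0], [0, 0, 0, 0, 0, 0, 0]]]}}

```text
clock: 11.85
eef_pos: [0.568, -0.0269, 0.1179]
tool_rot: [-0.477, 0.879, 0.0, -0.002]
ft_force: [-0.6, 0.5, -4.0]
grip_width: 0.015
```

```bash
python3 - <<'E'
from h import *
hol(ztop=.1645)
E
```

```text
t 11.85 tcp [ 0.568  -0.0269  0.1179] yaw 236.94 z [-0.004 -0.002 -1.   ] F [-0.62  0.46 -4.02] T [-0.23  0.06 -0.  ] w 0.015 q [-0.05  0.45  0.    1.13 -0.   -1.04]
holder top [0.63   0.0669 0.1649] above mouth mm 14.9 off axis mm [ 0.  -0.1] yaw 57.01 handle 237.0 up [3.e-03 1.e-04 1.e+00]
 need shift cm [ 0.01  0.01 -0.06] rot deg [ 0.01 -0.17 -0.01]
```

Seal contact felt at 14.9 mm (Fz goes from -2 to -4), the expected height. The lugs went through without resistance. Starting the clockwise swing.

```bash
cat >> h.py <<'E'
def swing(dyaw,ztop=None,ax=AX):
    o,M=st(); T=np.eye(4);T[:3,:3]=M;T[:3,3]=o['eef_pos']; H=T@TH
    top=(H@[0,0,.06,1])[:3]; hy=np.degrees(np.arctan2(H[1,0],H[0,0]))
    t=-np.array([np.sin(np.radians(hy+180)),-np.cos(np.radians(hy+180)),0])  # ccw tangent at handle
    F=np.array(o['ft_force']); print('top mm',round((top[2]-.15)*1e3,2),'off',((top[:2]-ax)*1e3).round(1),'swung',round(57.02-hy,2),'up',H[:3,2].round(4),'F cw-resist',round(F@t,2),'Frad',round(F[:2]@[np.cos(np.radians(hy+180)),np.sin(np.radians(hy+180))],2))
    G=np.eye(4);G[:3,:3]=R.from_euler('z',hy-dyaw,degrees=True).as_matrix(); G[:3,3]=[*ax,(ztop if ztop else top[2])-.06]
    Tt=G@np.linalg.inv(TH); print(' shift cm',((Tt[:3,3]-T[:3,3])*100).round(2),'rot',np.degrees(R.from_matrix(Tt[:3,:3]@M.T).as_rotvec()).round(2))
E
sed -i 's/t=-np.array/t=np.array/; s/np.array(\[np.sin(np.radians(hy+180)),-np.cos(np.radians(hy+180)),0\])/np.array([-np.sin(np.radians(hy+180)),np.cos(np.radians(hy+180)),0])/' h.py
python3 - <<'E'
from h import *
swing(5)
E
```

```text
t 11.85 tcp [ 0.568  -0.0269  0.1179] yaw 236.94 z [-0.004 -0.002 -1.   ] F [-0.62  0.46 -4.02] T [-0.23  0.06 -0.  ] w 0.015 q [-0.05  0.45  0.    1.13 -0.   -1.04]
top mm 14.92 off [ 0.  -0.1] swung 0.01 up [3.e-03 1.e-04 1.e+00] F cw-resist -0.77 Frad -0.04
 shift cm [-0.78  0.58 -0.02] rot [ 0.   -0.17 -5.  ]
```

Request:
{"op": "move_arm", "data": {"series": [[[-0.16, 0.11, 0, 0, 0, -1, 0], [-0.16, 0.11, 0, 0, 0, -1, 0], [-0.16, 0.12, 0, 0, 0, -1, 0], [-0.15, 0.12, 0, 0, -0.1, -1, 0], [-0.15, 0.12, 0, 0, -0.1, -1, 0]]]}}

```text
clock: 12.35
eef_pos: [0.5595, -0.0212, 0.1179]
tool_rot: [-0.434, 0.901, -0.001, -0.001]
ft_force: [0.8, 0.4, -4.0]
grip_width: 0.0151
```

```bash
python3 - <<'E'
from h import *
swing(5)
E
```

```text
t 12.35 tcp [ 0.5595 -0.0212  0.1179] yaw 231.48 z [-0.001 -0.002 -1.   ] F [ 0.83  0.42 -3.98] T [-0.29  0.09 -0.09] w 0.0151 q [-0.04  0.43 -0.03  1.11 -0.   -0.94]
top mm 15.04 off [-0.  -0.7] swung 5.47 up [-4.e-04  7.e-04  1.e+00] F cw-resist 0.39 Frad -0.85
 shift cm [-0.74  0.72 -0.  ] rot [ 0.04  0.02 -5.  ]
```

Request:
{"op": "move_arm", "data": {"series": [[[-0.15, 0.14, 0, 0, 0, -1, 0], [-0.15, 0.14, 0, 0, 0, -1, 0], [-0.15, 0.14, 0, 0, 0, -1, 0], [-0.14, 0.14, 0, 0, 0, -1, 0], [-0.14, 0.15, 0, 0, 0, -1, 0]]]}}

```text
clock: 12.85
eef_pos: [0.551, -0.0138, 0.1178]
tool_rot: [-0.391, 0.92, -0.001, -0.001]
ft_force: [-0.1, -2.0, -2.5]
grip_width: 0.0153
```

```bash
python3 - <<'E'
from h import *
swing(5)
E
```

```text
t 12.85 tcp [ 0.551  -0.0138  0.1178] yaw 226.01 z [-0.002 -0.003 -1.   ] F [-0.14 -2.04 -2.49] T [-0.43  0.24  0.02] w 0.0153 q [-0.02  0.41 -0.05  1.1  -0.   -0.83]
top mm 14.88 off [-0.5 -0.3] swung 10.93 up [4.0e-04 1.4e-03 1.0e+00] F cw-resist 1.31 Frad 1.57
 shift cm [-0.62  0.75 -0.01] rot [ 0.08 -0.02 -5.  ]
```

Request:
{"op": "move_arm", "data": {"series": [[[-0.13, 0.15, 0, 0, 0, -1, 0], [-0.12, 0.15, 0, 0, 0, -1, 0], [-0.12, 0.15, 0, 0, 0, -1, 0], [-0.12, 0.15, 0, 0, 0, -1, 0], [-0.12, 0.15, 0, 0, 0, -1, 0]]]}}

```text
clock: 13.35
eef_pos: [0.5438, -0.0062, 0.1182]
tool_rot: [-0.347, 0.938, -0.001, -0.002]
ft_force: [-0.7, -2.2, -1.9]
grip_width: 0.0153
```

```bash
python3 - <<'E'
from h import *
swing(5)
E
```

```text
t 13.35 tcp [ 0.5438 -0.0062  0.1182] yaw 220.57 z [-0.003 -0.003 -1.   ] F [-0.69 -2.24 -1.94] T [-0.41  0.31  0.03] w 0.0153 q [-0.01  0.4  -0.07  1.1  -0.   -0.72]
top mm 15.12 off [-0.4 -0.4] swung 16.38 up [0.0013 0.002  1.    ] F cw-resist 1.25 Frad 1.98
 shift cm [-0.56  0.83 -0.03] rot [ 0.11 -0.08 -5.  ]
```

Request:
{"op": "move_arm", "data": {"series": [[[-0.11, 0.16, 0.01, 0, 0, -1, 0], [-0.11, 0.16, 0.01, 0, 0, -1, 0], [-0.11, 0.17, 0.01, 0, 0, -1, 0], [-0.11, 0.17, 0.01, 0, 0, -1, 0], [-0.1, 0.17, 0.01, 0, 0, -1, 0]]]}}

```text
clock: 13.85
eef_pos: [0.5371, 0.0024, 0.1188]
tool_rot: [-0.302, 0.953, -0.001, -0.003]
ft_force: [-2.1, -3.1, -0.7]
grip_width: 0.0152
```

```bash
python3 - <<'E'
from h import *
swing(5)
E
```

```text
t 13.85 tcp [0.5371 0.0024 0.1188] yaw 215.11 z [-0.004 -0.004 -1.   ] F [-2.07 -3.13 -0.71] T [-0.44  0.41  0.12] w 0.0152 q [ 0.01  0.39 -0.09  1.1  -0.   -0.61]
top mm 15.54 off [-0.4 -0.4] swung 21.84 up [0.0028 0.0027 1.    ] F cw-resist 1.37 Frad 3.49
 shift cm [-0.47  0.88 -0.04] rot [ 0.15 -0.17 -5.  ]
```

```bash
sed -i 's/^AX=.*/AX=np.array([.6292,.0662])/' h.py; python3 - <<'E'
from h import *
swing(5)
E
```

```text
t 13.85 tcp [0.5371 0.0024 0.1188] yaw 215.11 z [-0.004 -0.004 -1.   ] F [-2.07 -3.13 -0.71] T [-0.44  0.41  0.12] w 0.0152 q [ 0.01  0.39 -0.09  1.1  -0.   -0.61]
top mm 15.54 off [0.4 0.4] swung 21.84 up [0.0028 0.0027 1.    ] F cw-resist 1.37 Frad 3.49
 shift cm [-0.55  0.8  -0.04] rot [ 0.15 -0.17 -5.  ]
```

Request:
{"op": "move_arm", "data": {"series": [[[-0.12, 0.16, 0.01, 0, 0, -1, 0], [-0.11, 0.16, 0.01, 0, 0, -1, 0], [-0.11, 0.16, 0.01, 0, 0, -1, 0], [-0.11, 0.16, 0.01, 0, 0, -1, 0], [-0.1, 0.16, 0.01, 0, 0, -1, 0]]]}}

```text
clock: 14.35
eef_pos: [0.5313, 0.0113, 0.1194]
tool_rot: [-0.256, 0.967, -0.001, -0.002]
ft_force: [-1.8, -1.6, -2.4]
grip_width: 0.015
```

```bash
python3 - <<'E'
from h import *
swing(5)
E
```

```text
t 14.35 tcp [0.5313 0.0113 0.1194] yaw 209.69 z [-0.004 -0.003 -1.   ] F [-1.81 -1.61 -2.4 ] T [-0.46  0.33  0.18] w 0.015 q [ 0.02  0.38 -0.1   1.09 -0.   -0.5 ]
top mm 16.28 off [0.2 0.3] swung 27.26 up [0.0026 0.0021 1.    ] F cw-resist 0.5 Frad 2.37
 shift cm [-0.45  0.85 -0.04] rot [ 0.11 -0.15 -5.  ]
```

Request:
{"op": "move_arm", "data": {"series": [[[-0.09, 0.17, 0.01, 0, 0, -1, 0], [-0.09, 0.17, 0.01, 0, 0, -1, 0], [-0.09, 0.17, 0.01, 0, 0, -1, 0], [-0.09, 0.17, 0.01, 0, 0, -1, 0], [-0.08, 0.17, 0.01, 0, 0, -1, 0]]]}}

```text
clock: 14.85
eef_pos: [0.5264, 0.0207, 0.12]
tool_rot: [-0.21, 0.978, -0.001, -0.003]
ft_force: [-1.3, -2.3, -0.8]
grip_width: 0.015
```

```bash
python3 - <<'E'
from h import *
swing(5)
E
```

```text
t 14.85 tcp [0.5264 0.0207 0.12  ] yaw 204.27 z [-0.005 -0.003 -1.   ] F [-1.29 -2.26 -0.84] T [-0.42  0.37  0.31] w 0.015 q [ 0.04  0.37 -0.11  1.09 -0.   -0.38]
top mm 16.87 off [0.1 0.2] swung 32.68 up [0.0028 0.0017 1.    ] F cw-resist 1.53 Frad 2.11
 shift cm [-0.35  0.9  -0.04] rot [ 0.09 -0.17 -5.  ]
```

```bash
python3 - <<'E'
s=open('h.py').read()
s=s.replace("    G=np.eye(4);G[:3,:3]=R.from_euler('z',hy-dyaw","    print(' equiv handle N',round(F@t+o['ft_torque'][2]/.112,2))\n    G=np.eye(4);G[:3,:3]=R.from_euler('z',hy-dyaw")
open('h.py','w').write(s)
E
```

Request:
{"op": "move_arm", "data": {"series": [[[-0.07, 0.18, 0.01, 0, 0, -1, 0], [-0.07, 0.18, 0.01, 0, 0, -1, 0], [-0.07, 0.18, 0.01, 0, 0, -1, 0], [-0.07, 0.18, 0.01, 0, 0, -1, 0], [-0.06, 0.18, 0.01, 0, 0, -1, 0]]]}}

```text
clock: 15.35
eef_pos: [0.5225, 0.0307, 0.1207]
tool_rot: [-0.164, 0.987, -0.0, -0.003]
ft_force: [-1.8, -1.9, -1.6]
grip_width: 0.0151
```

```bash
python3 - <<'E'
from h import *
swing(5)
E
```

```text
t 15.35 tcp [0.5225 0.0307 0.1207] yaw 198.85 z [-0.005 -0.002 -1.   ] F [-1.78 -1.93 -1.64] T [-0.34  0.31  0.25] w 0.0151 q [ 0.06  0.36 -0.12  1.09 -0.   -0.27]
top mm 17.49 off [0.  0.3] swung 38.1 up [3.3e-03 9.0e-04 1.0e+00] F cw-resist 1.24 Frad 2.31
 equiv handle N 3.48
 shift cm [-0.26  0.92 -0.04] rot [ 0.05 -0.19 -5.  ]
```

Request:
{"op": "move_arm", "data": {"series": [[[-0.04, 0.14, 0.01, 0, 0, -0.8, 0], [-0.04, 0.14, 0.01, 0, 0, -0.8, 0], [-0.03, 0.14, 0.01, 0, 0, -0.8, 0], [-0.03, 0.14, 0.01, 0, 0, -0.8, 0], [0, 0, 0, 0, 0, 0, 0]]]}}

```text
clock: 15.85
eef_pos: [0.5205, 0.0377, 0.1209]
tool_rot: [-0.134, 0.991, 0.0, -0.003]
ft_force: [-2.0, -1.1, -2.4]
grip_width: 0.0154
```

```bash
python3 - <<'E'
from h import *
swing(3)
E
```

```text
t 15.85 tcp [0.5205 0.0377 0.1209] yaw 195.35 z [-0.006 -0.    -1.   ] F [-2.   -1.11 -2.42] T [-0.27  0.32  0.13] w 0.0154 q [ 0.07  0.36 -0.13  1.09 -0.   -0.2 ]
top mm 17.61 off [0.1 0.6] swung 41.59 up [ 4.1e-03 -3.0e-04  1.0e+00] F cw-resist 0.54 Frad 2.23
 equiv handle N 1.67
 shift cm [-0.13  0.51 -0.04] rot [-0.02 -0.24 -3.  ]
```

Request:
{"op": "move_arm", "data": {"series": [[[-0.03, 0.13, 0, 0, 0, -0.7, 0], [-0.03, 0.13, 0, 0, 0, -0.7, 0], [-0.03, 0.13, 0, 0, 0, -0.7, 0], [-0.02, 0.13, 0, 0, 0, -0.7, 0], [0, 0, 0, 0, 0, 0, 0]]]}}

```text
clock: 16.35
eef_pos: [0.5193, 0.0421, 0.1209]
tool_rot: [-0.108, 0.994, -0.001, -0.003]
ft_force: [-2.4, -2.7, -1.8]
grip_width: 0.0149
```

```bash
python3 - <<'E'
from h import *
swing(3)
E
```

```text
t 16.35 tcp [0.5193 0.0421 0.1209] yaw 192.36 z [-0.006 -0.003 -1.   ] F [-2.38 -2.7  -1.83] T [-0.35  0.27  0.58] w 0.0149 q [ 0.08  0.36 -0.13  1.09 -0.   -0.13]
top mm 17.53 off [ 0.2 -0.6] swung 44.59 up [0.0043 0.0021 1.    ] F cw-resist 2.13 Frad 2.9
 equiv handle N 7.32
 shift cm [-0.11  0.65 -0.05] rot [ 0.12 -0.25 -3.  ]
```

Request:
{"op": "move_arm", "data": {"series": [[[-0.01, 0.08, 0, 0, 0, 0, 0], [-0.01, 0.08, 0, 0, 0, 0, 0], [0, 0, 0, 0, 0, 0, 0], [0, 0, 0, 0, 0, 0, 0], [0, 0, 0, 0, 0, 0, 0]]]}}

```text
clock: 16.85
eef_pos: [0.5192, 0.0422, 0.1209]
tool_rot: [-0.107, 0.994, -0.002, -0.003]
ft_force: [-1.6, -3.4, -1.3]
grip_width: 0.0148
```

```bash
python3 - <<'E'
from h import *
swing(3)
E
```

```text
t 16.85 tcp [0.5192 0.0422 0.1209] yaw 192.3 z [-0.006 -0.006 -1.   ] F [-1.58 -3.37 -1.33] T [-0.47  0.31  0.55] w 0.0148 q [ 0.08  0.36 -0.13  1.09 -0.01 -0.13]
top mm 17.54 off [ 0.2 -0.5] swung 44.65 up [0.0039 0.0049 1.    ] F cw-resist 2.95 Frad 2.26
 equiv handle N 7.82
 shift cm [-0.11  0.65 -0.05] rot [ 0.28 -0.23 -3.  ]
```

Request:
{"op": "move_arm", "data": {"series": [[[-0.03, 0.15, 0, 0, 0, -0.3, 0], [-0.03, 0.15, 0, 0, 0, -0.3, 0], [-0.03, 0.15, 0, 0, 0, -0.3, 0], [-0.03, 0.2, 0, 0, 0, -0.3, 0], [-0.03, 0.2, 0, 0, 0, -0.3, 0]]]}}

```text
clock: 17.35
eef_pos: [0.5187, 0.0437, 0.1209]
tool_rot: [-0.092, 0.996, -0.01, -0.003]
ft_force: [-1.1, -11.2, -1.6]
grip_width: 0.015
```

```bash
python3 - <<'E'
from h import *
swing(3)
E
```

```text
t 17.35 tcp [0.5187 0.0437 0.1209] yaw 190.57 z [-0.004 -0.021 -1.   ] F [ -1.08 -11.22  -1.57] T [-1.28  0.16  1.03] w 0.015 q [ 0.1   0.36 -0.13  1.09 -0.02 -0.09]
top mm 17.44 off [ 0.2 -1.6] swung 46.38 up [0.0022 0.0199 0.9998] F cw-resist 10.82 Frad 3.14
 equiv handle N 19.99
 shift cm [-0.1   0.83 -0.07] rot [ 1.13 -0.16 -3.  ]
```

The stop is felt: tangential force went 1.7 to 10.8 N at the handle with almost no travel, at about 45° swung. Height is at the locked value. Backing off the load at once.

Request:
{"op": "move_arm", "data": {"series": [[[0.02, -0.12, 0, 0.5, 0, 0.5, 0], [0, 0, 0, 0, 0, 0, 0], [0, 0, 0, 0, 0, 0, 0], [0, 0, 0, 0, 0, 0, 0], [0, 0, 0, 0, 0, 0, 0]]]}}

```text
clock: 17.85
eef_pos: [0.5188, 0.0433, 0.1208]
tool_rot: [-0.098, 0.995, -0.005, -0.003]
ft_force: [-1.6, -4.4, -1.3]
grip_width: 0.0148
```

```bash
python3 - <<'E'
from h import *
swing(1); snap('scene','s6')
a=cv2.imread('pics/s6.png'); cv2.imwrite('pics/c6.png',cv2.resize(a[140:290,370:520],(600,600)))
E
```

```text
t 17.85 tcp [0.5188 0.0433 0.1208] yaw 191.22 z [-0.004 -0.01  -1.   ] F [-1.58 -4.44 -1.33] T [-0.29  0.33  0.89] w 0.0148 q [ 0.09  0.36 -0.13  1.09 -0.01 -0.11]
top mm 17.59 off [ 0.1 -1.2] swung 45.73 up [0.0023 0.0094 1.    ] F cw-resist 4.04 Frad 2.42
 equiv handle N 11.97
 shift cm [-0.04  0.36 -0.05] rot [ 0.53 -0.14 -1.  ]
```

View pics/c6.png

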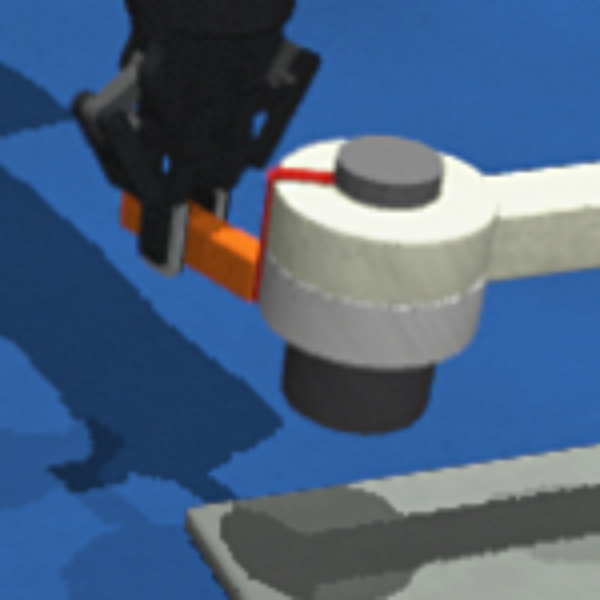

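The picture shows the handle swung past the red mark toward the robot, the cup level and tucked under the head (crop px ~(360,385)). I'll relax the remaining load before opening.

Request:
{"op": "move_arm", "data": {"series": [[[0, -0.05, 0, 0.3, 0, 0.4, 0], [0, -0.03, 0, 0.2, 0, 0.3, 0], [0, 0, 0, 0, 0, 0, 0], [0, 0, 0, 0, 0, 0, 0], [0, 0, 0, 0, 0, 0, 0]]]}}

```text
clock: 18.4
eef_pos: [0.5189, 0.043, 0.1208]
tool_rot: [-0.104, 0.995, 0.0, -0.002]
ft_force: [-1.3, -1.8, -2.5]
grip_width: 0.015
```

```bash
python3 - <<'E'
from h import *
swing(1)
E
```

```text
t 18.4 tcp [0.5189 0.043  0.1208] yaw 191.9 z [-0.004 -0.    -1.   ] F [-1.27 -1.8  -2.47] T [-0.41  0.38  0.5 ] w 0.015 q [ 0.08  0.36 -0.13  1.09  0.   -0.13]
top mm 17.76 off [-0.1 -0.6] swung 45.05 up [ 2.1e-03 -6.0e-04  1.0e+00] F cw-resist 1.5 Frad 1.62
 equiv handle N 5.96
 shift cm [-0.02  0.25 -0.02] rot [-0.04 -0.12 -1.  ]
```

Request:
{"op": "move_arm", "data": {"series": [[[0, 0, 0, 0, 0, 0.2, 0], [0, 0, 0, 0, 0, 0, 0], [0, 0, 0, 0, 0, 0, 0.3], [0, 0, 0, 0, 0, 0, 0.5], [0, 0, 0, 0, 0, 0, 0.7]]]}}

```text
clock: 18.9
eef_pos: [0.5218, 0.0444, 0.1225]
tool_rot: [-0.104, 0.995, 0.002, 0.001]
ft_force: [-0.4, 1.1, 0.2]
grip_width: 0.0539
```

Request:
{"op": "move_arm", "data": {"series": [[[0, 0, 0, 0, 0, 0, 0.8], [0, 0, 0, 0, 0, 0, 0.8], [0, 0, 0, 0, 0, 0, 0.8], [0, 0, 0, 0, 0, 0, 0.8], [0, 0, 0, 0, 0, 0, 0.8]]]}}

```text
clock: 19.4
eef_pos: [0.5233, 0.045, 0.1235]
tool_rot: [-0.104, 0.995, 0.002, 0.003]
ft_force: [-0.7, 0.5, -0.2]
grip_width: 0.0685
```

```bash
cat > meas.py <<'E'
from h import *
def meas(fn):
    W,p=cloud('scene',fn); hsv=cv2.cvtColor(p,cv2.COLOR_RGB2HSV).astype(int)
    x,y,z=W[...,0],W[...,1],W[...,2]
    b=(abs(x-.56)<.12)&(y<.13)&(y>-.08)&(z>.11)&(z<.18)&(hsv[...,0]>6)&(hsv[...,0]<16)&(hsv[...,1]>170); O=W[b]
    d=np.linalg.svd(O-O.mean(0))[2][0]; d*=np.sign(d[0]); print(fn,'orange',len(O),O.mean(0).round(4),'yaw',np.degrees(np.arctan2(d[1],d[0])),'slope',d[2].round(4),'z range',np.percentile(O[:,2],[2,98]).round(4))
    c=(np.hypot(x-.63,y-.067)<.045)&(z>.08)&(z<.146)&(hsv[...,2]<110)&(hsv[...,1]<80); print(' cup',c.sum(),np.percentile(z[c],[1,2,5,50,98]).round(4))
E
python3 - <<'E'
from meas import *
st(); snap('scene','s7'); meas('s5'); meas('s6'); meas('s7')
a=cv2.imread('pics/s7.png'); cv2.imwrite('pics/c7.png',cv2.resize(a[140:290,370:520],(600,600)))
E
```

```text
t 19.4 tcp [0.5233 0.045  0.1235] yaw 191.95 z [ 0.006  0.005 -1.   ] F [-0.68  0.48 -0.17] T [-0.03  0.02  0.01] w 0.0685 q [ 0.08  0.36 -0.13  1.08  0.   -0.13]
s5 orange 199 [ 0.5808 -0.0198  0.114 ] yaw 57.725759420051475 slope -0.0078 z range [0.1103 0.1167]
 cup 808 [0.0805 0.0807 0.0826 0.1023 0.1264]
s6 orange 301 [0.5451 0.0428 0.1417] yaw 11.117791989950867 slope 0.0357 z range [0.129  0.1503]
 cup 565 [0.1092 0.1097 0.1109 0.1249 0.1399]
s7 orange 376 [0.5432 0.041  0.1418] yaw 10.341058372612077 slope -0.0156 z range [0.1288 0.1502]
 cup 565 [0.1086 0.1091 0.1107 0.1248 0.1399]
```

View pics/c7.png

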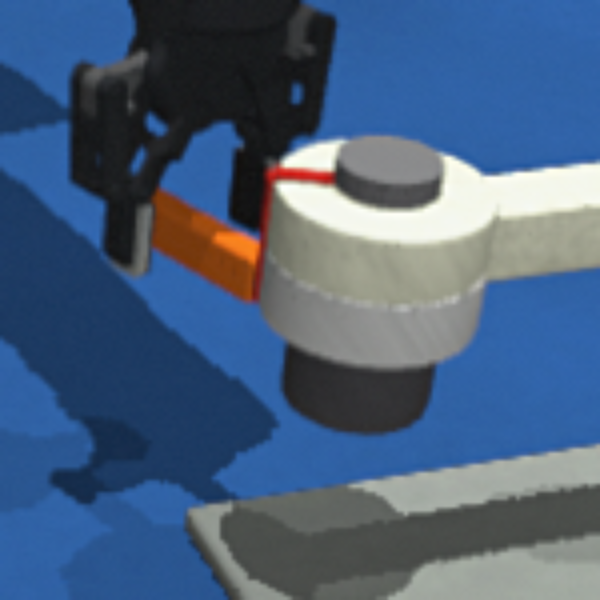

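Released, and the holder hangs level. The cup underside reads about 0.109 (0.108 expected when locked). Retreating straight up.

Request:
{"op": "move_arm", "data": {"series": [[[0, 0, 1, 0, 0, 0, 0.8], [0, 0, 2, 0, 0, 0, 0.8], [-0.3, 0, 3, 0, 0, 0, 0.8], [-0.5, 0, 3, 0, 0, 0, 0.8], [-0.5, 0, 3, 0, 0, 0, 0.8]]]}}

```text
clock: 19.95
eef_pos: [0.5061, 0.0446, 0.2445]
tool_rot: [-0.104, 0.995, 0.002, -0.002]
ft_force: [-0.1, 0.4, -0.3]
grip_width: 0.0685
```

Request:
{"op": "move_arm", "data": {"series": [[[-2, 0, 3, 0, 0, 0, 0.8], [-2, 0, 2, 0, 0, 0, 0.8], [-1, 0, 0, 0, 0, 0, 0.8], [0, 0, 0, 0, 0, 0, 0.8], [0, 0, 0, 0, 0, 0, 0.8]]]}}

```text
clock: 20.45
eef_pos: [0.4566, 0.0448, 0.3038]
tool_rot: [-0.104, 0.995, 0.002, 0.005]
ft_force: [-0.0, 0.3, 0.0]
grip_width: 0.0684
```

```bash
python3 - <<'E'
from meas import *
st(); snap('scene','s8'); snap('wrist','w8'); snap('top','t8'); meas('s8')
W,p=cloud('wrist','w8'); hsv=cv2.cvtColor(p,cv2.COLOR_RGB2HSV).astype(int); x,y,z=W[...,0],W[...,1],W[...,2]
o=(hsv[...,0]>6)&(hsv[...,0]<16)&(hsv[...,1]>170)&(z>.12); O=W[o]; print('wrist orange',len(O),np.percentile(O[:,2],[5,50,95]) if len(O) else '',cv2.minAreaRect(O[:,:2].astype(np.float32)) if len(O) else '')
for t in ['carton','spray','trial_frame','holder']:
    print(t,[ (np.round(r['at'],3),round(r['confidence'],2)) for r in bot.find_in('top',t)[:3]])
a=cv2.imread('pics/s8.png'); b=cv2.imread('pics/w8.png'); cv2.imwrite('pics/c8.png',np.hstack([cv2.resize(a,(400,300)),cv2.resize(b,(400,300))]))
E
```

```text
t 20.45 tcp [0.4566 0.0448 0.3038] yaw 191.92 z [ 0.009  0.005 -1.   ] F [-0.04  0.33  0.02] T [ 0.01 -0.02 -0.02] w 0.0684 q [ 0.09  0.13  0.06  1.49  0.   -0.11]
s8 orange 490 [0.5329 0.0387 0.1417] yaw 12.583995650923523 slope -0.0088 z range [0.1288 0.1496]
 cup 568 [0.1083 0.1092 0.1106 0.1252 0.1405]
wrist orange 559 [0.13412439 0.14886647 0.15057998] ((0.5263165235519409, 0.04296143352985382), (0.08947571367025375, 0.015621359460055828), 12.961995124816895)
carton [(array([ 0.763, -0.145,  0.079]), 0.56)]
spray [(array([ 0.353, -0.419,  0.085]), 0.56)]
trial_frame [(array([ 0.715, -0.362,  0.011]), 0.91)]
holder [(array([ 0.551, -0.413,  0.043]), 0.85), (array([ 0.308, -0.143,  0.04 ]), 0.76), (array([0.549, 0.047, 0.149]), 0.58)]
```

View pics/c8.png

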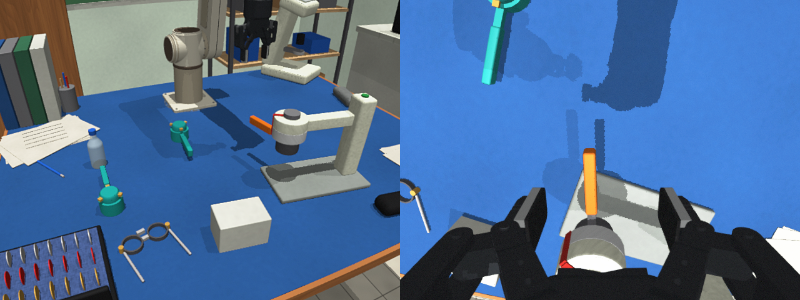

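```bash
python3 - <<'E'
from h import *
print(bot.job_done())
E
```

```text
the job is handed in; nothing more can be done
None
```

The lens holder is locked in the press head and hanging free. I handed the job in at about 20.5 s on the clock.

- **Pick and insert:** I gripped it about 112 mm from its axis and entered with the handle at the red mark (237° in the world). I felt the seal at 14.9 mm, where 14.5 mm was expected.
- **Swing:** Turning took at most about 4 N, easing to about 1.7 N at 42°. The stop came at about 45°.
- **Last checks:** The gripper is clear and the wrist force reads about zero. The cup underside is at 0.109 m and the handle top at 0.149–0.150 m, against 0.108 m and 0.150 m expected when locked. The handle is level, and the carton, bottle and trial frame are within 6 mm of their first readings, which is about the camera noise.

Two readings did not agree cleanly:
- **Force at the stop:** The sideways force at the handle peaked at 10.8 N. Adding the wrist twist gives about 20 N equivalent for one moment, right at your "too much" limit, and I backed off on the next move.
- **Handle angle after release:** It reads about 193°, against 192–192.5° at first stop contact. That is within the measuring error.

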